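# Sort the broken serving boards into the reject bin

## Robot

A 7-joint arm with a two-finger parallel gripper is mounted at the origin on the work surface. World frame = base frame: x ahead of the robot, y to its left, z up, the work surface at z = 0. Lengths are in mm, angles in rad, forces in N, time in s.
With the tool pointing down it reaches from about 425 to 950 mm from the base axis. Payload 4.7 kg.
Tool frame: the origin (TCP) lies at the very end of the fingers, on their centre line; the grasp point (between the pads) lies 19 mm behind it (bot.grip_point_offset is the z of the grasp point in the tool frame, in mm); z points along the fingers, y is the line along which they close (so a half turn about z gives the same grasp; the last joint's range is limited). The gripper opens to 87 mm and grips with 3 to 60 N. Pads are 19 mm wide; open, the fingers measure 117 mm over their backs; the gripper's body (75 mm by 190 mm) begins 51 mm behind the grasp point.
Start: joints at [-1.353, 0.469, -0.049, 1.532, 0.024, 1.141, -0.082], TCP at [164.861, 654.576, 222.573] pointing down, gripper open.
Joint ranges: [-2.59, 2.59], [-0.33, 1.99], [-1.39, 1.29], [0.1, 2.45], [-1.04, 4.18], [0.21, 1.99], [-2.66, 2.66]. Speed limits (rad/s): [2.57, 2.57, 3.14, 3.14, 3.14, 3.14, 3.14].

## Interface

Orientations are given as a unit quaternion [w, x, y, z].
In Python, from plant import bot gives the robot as it stands.
- The arm moves only by the shell command python3 -m jog 'ROWS' [OPENING] [FORCE]. ROWS is JSON, a list that holds one entry, the list of rows, each a list of 6 numbers: the shift along the tool's x, y, z scaled (see below), then the turn, a rotation vector about the tool's x, y, z scaled (see below). In form: [[[dx, dy, dz, ax, ay, az], ...]]. A call has 1 to 20 rows; each row shifts and turns the commanded pose from where the row before left it, along the tool's axes as they then stand; what a row does not reach is not made up. The controller multiplies each number of a shift by 0.04 m and each number of a turn by 8 degrees. A row lasts 1/8 s, in which the tool goes at most 62.5 mm and 10.7 degrees, less where a joint would pass 70% of its speed; a pose out of reach is approached as far as the arm can. A call with a number of a shift or a turn outside -1 to 1 is refused whole. A call with a gripper value outside its range is refused whole. OPENING is the opening, from 0 (shut) to 1 (fully open), set as the call begins (- or left out, the last holds). The fingers move at their own pace and stop on an object; FORCE is the grip in N (left out, the last holds). Time passes only in rows, so rows that do not move let the fingers close. It gives the time, the measured TCP pose, the force, the opening and the grip force at its end, in the units of the state.
- bot.sense(): the state, without advancing time (a new reading comes with each control period).
- bot.camera(name): name is "side" or "top"; returns the picture (384x512x3 uint8, red, green, blue); there is no depth.
- bot.camera_info(name): a dict with "vertical_fov" (degrees; the focal length in pixels is half the picture's height over the tangent of half this angle, whatever the lens; pixels are square), "cx", "cy" (the principal point, pixels), "R" (3x3) and "t" (3): a world point X has camera coordinates R X + t. Camera axes: x right, y down, z forward; pixel columns grow to the right and rows downward; lengths in mm; the calibration is good to about 2 mm. A picture is of the moment at which its call begins. camera_info takes no time and is no camera call.
- bot.hand_in(): hands the job in; it is judged then, once.
Trained networks look in the newest picture that a camera, given by its name, has taken for a name from the list of things; names that differ only in an ending like _2 or _b are one class to them, and where a whole thing is asked for, a point or a joint stands for the part that bears it (a point fixed in the world has none). Each returns a list of dicts, best first, with "p" (0 to 1); they miss things now and then, are a little off and sometimes report something else, mostly with a low value. They report only what shows in the picture. A call takes as long as a camera call. They do not tell look-alikes from the thing itself.
- bot.look_for(camera, label): "point" ([x, y, z] in mm, in world coordinates, good to about 4 mm: the middle of the surface that is visible of it).
The state is a dict: "clock": time; "qpos": joint angles; "joint_vel": joint speeds; "joint_torque": joint torques, N m; "eef_pos": TCP position; "tool_rot": TCP orientation; "wrist_force": force on the tool from outside, world axes, zero at the start; "wrist_torque": the same for the moment, N m; "opening": finger opening in mm; "grip_force": force on a finger pad.
Only numpy, scipy, OpenCV 4.12 (cv2) and the standard library are available. Lean on these libraries where they do the work, as an engineer would, in place of code of your own. Each camera call takes 0.05 s, during which the arm holds its last target. There are 200 camera calls.

## Task

Two of the four birch serving boards in the leaning rack have a broken-off corner: take those two out and lower them, without dropping them, into the steel reject bin at the side, so that both end up inside between its walls, standing or lying. Leave the two whole boards in their places in the rack and do not push the other things on the counter about.

Things in the scene. Friction and masses are not known exactly. Their poses are not given: they have to be found in the camera images.
- sound_a: Sound, whole rectangular birch board 150 x 85 x 14 mm, 0.12 kg. Origin: middle of the whole board; z along its length to the top end, y across, x = face normal, pointing away from the robot and down. Stands on a short end in the rack, z leaning 35 degrees from vertical away from the robot. Leave it in place.
- sound_b: Sound, whole rectangular birch board 150 x 85 x 14 mm, 0.12 kg. Origin: middle of the whole board; z along its length to the top end, y across, x = face normal, pointing away from the robot and down. Stands on a short end in the rack, z leaning 35 degrees from vertical away from the robot. Leave it in place.
- broken_left: Reject: birch board 150 x 85 x 14 mm, 0.12 kg. Origin: middle of the whole board; z along its length to the top end, y across, x = face normal, pointing away from the robot and down. Stands on a short end in the rack, z leaning 35 degrees from vertical away from the robot. Its top corner on the +y side is broken off at a slant, 36 mm along each edge (top end left: y = -42 to +6 mm).
- broken_right: Reject: birch board 150 x 85 x 14 mm, 0.12 kg. Origin: middle of the whole board; z along its length to the top end, y across, x = face normal, pointing away from the robot and down. Stands on a short end in the rack, z leaning 35 degrees from vertical away from the robot. Its top corner on the -y side is broken off at a slant, 36 mm along each edge (top end left: y = -6 to +42 mm).
- rack: Fixed rack, white-painted birch and chrome rod; origin under the middle of its 160 x 460 mm base (x away from the robot, y along the row). Four boards in any order side by side along y at 108 mm pitch, feet 45 mm up at x = -40 mm, leaning 35 degrees to +x on two rods behind them. The upper rod is 93 mm up the boards: only their top 50 mm is clear behind.
- bin: Fixed open steel reject bin, outside 236 (x) x 86 (y) x 90 (z) mm, walls and floor 4 mm; origin at the centre of its underside, z up. Two boards fit standing on their short ends side by side along its x, faces to its long walls, sticking out about 60 mm.
- ramekin: Bystander: glass ramekin, 80 mm across, 42 mm high, loose; origin on its underside. Leave it alone.
- timer: Bystander: round white timer dial, 68 mm across, 37 mm high, loose; origin on its underside. Leave it alone.
- creamer: Bystander: white ceramic creamer with handle, about 75 mm high, loose; origin on its underside. Leave it alone.
- whisk: Bystander: steel whisk lying down, 240 mm long, 42 mm high, loose; origin on its underside. Leave it alone.
- spoon: Bystander: spoon lying down, 170 mm long, loose; origin on its underside. Leave it alone.
- salt: Bystander: glass salt jar, 60 mm across, 85 mm high, loose; origin on its underside. Leave it alone.
- mug: Bystander: white mug, 80 mm across, 85 mm high, loose; origin on its underside. Leave it alone.
Mind the look-alikes: they are no part of the job. Leave any black or white look-alike of the broken_left alone.

How it is judged (in metres and radians):
At the end, for the whole second after the job is handed in: Both broken boards are at rest in the bin, released: the middle of each lies between the bin's walls (within 114 mm along and 39 mm across of the bin's centre) and 5 to 92 mm above the bin's underside (standing on end inside, or lower). Both whole boards are within 40 mm of where they started (x of broken_left in the frame of bin between -0.114 and 0.114 m and y of broken_left in the frame of bin between -0.039 and 0.039 m and z of broken_left in the frame of bin between 0.005 and 0.092 m and linear speed of each of broken_left, broken_right below 0.03 m/s and angular speed of each of broken_left, broken_right below 0.3 rad/s and contact force between each of broken_left, broken_right and the fingers below 0.05 N and x of broken_right in the frame of bin between -0.114 and 0.114 m and y of broken_right in the frame of bin between -0.039 and 0.039 m and z of broken_right in the frame of bin between 0.005 and 0.092 m and distance of each of sound_a, sound_b from where it was at the start of the episode below 0.04 m); the robot touches nothing.
It fails at once if a sound board is shifted by more than 40 mm (distance of any of sound_a, sound_b from where it was at the start of the episode above 0.04 m).
It fails at once if a bystander is pushed more than 30 mm (distance of any of ramekin, timer, creamer, whisk, spoon, salt, mug from where it was at the start of the episode above 0.03 m).
It fails at once if a broken board is dropped (falls free of the fingers faster than 1.3 m/s, about 9 cm) ((contact force between broken_left and the fingers below 0.01 N and linear speed of broken_left above 1.3 m/s) or (contact force between broken_right and the fingers below 0.01 N and linear speed of broken_right above 1.3 m/s)).
It also fails if it takes over 72 s, if anything falls off the work surface, if the arm or the gripper's body presses on something with over 40 N, if the wrist force passes 120 N, or if a joint passes its speed limit or range.

## Working session

There is one attempt and no reset: what is moved stays moved. The work goes in short steps, Python scripts to look and compute and a shell command to move; the robot and the scene stay as the last step left them, time stands still between calls to the robot, and variables do not carry over. Pictures are saved under pics/ and viewed, at most 10 in all, crops included, and the job is handed in when it is done.

```bash
mkdir -p pics; ls
python3 - <<'E'
from plant import bot
import cv2, json
print(bot.sense())
for c in ("side","top"):
    im=bot.camera(c); cv2.imwrite(f"pics/{c}0.png",im[:,:,::-1])
    i=bot.camera_info(c); print(c,i)
    for l in ["sound_a","broken_left","broken_right","rack","bin","ramekin","timer","creamer","whisk","spoon","salt","mug"]:
        print(l,[( [round(v) for v in d["point"]],round(d["p"],2)) for d in bot.look_for(c,l)])
E
```

```text
pics
{'clock': 0.0, 'qpos': array([-1.35288854,  0.4694482 , -0.04858078,  1.53370986,  0.02408793,
        1.14101909, -0.08229089]), 'joint_vel': array([ 0.00121275, -0.00011149, -0.00072531, -0.00022988,  0.00057916,
        0.00027088, -0.0007242 ]), 'joint_torque': array([ 2.14918677e-03, -5.07972193e+01, -8.09462671e-02, -2.36149281e+01,
       -6.15265570e-02,  3.80996859e-02,  1.87951996e-04]), 'eef_pos': array([164.75464862, 653.94837968, 221.48810233]), 'tool_rot': array([-8.79484126e-05,  1.23079244e-01,  9.92396342e-01, -9.95799694e-04]), 'wrist_force': array([-0.42980473,  0.97260892,  0.20581861]), 'wrist_torque': array([ 0.011712  ,  0.02349348, -0.01339913]), 'grip_force': 0.0, 'opening': 86.86334254069737}
side {'vertical_fov': 56.036745500836254, 'cx': 251.6101447752974, 'cy': 189.5417636497585, 'R': array([[ 9.89073815e-01, -1.47420258e-01,  5.05102650e-04],
       [-8.61470897e-02, -5.80752720e-01, -8.09509084e-01],
       [ 1.19631378e-01,  8.00620725e-01, -5.87107135e-01]]), 't': array([-477.91280234,   78.65198999, 1244.60486578])}
sound_a [([495, -328, 121], 0
[... 701 characters left out ...]
42],
       [-0.99406711, -0.03172375, -0.10403933],
       [ 0.10458603, -0.016086  , -0.99438574]]), 't': array([-110.41809939,  483.78017588, 1277.94094935])}
sound_a [([496, -317, 123], 0.68), ([482, -211, 122], 0.63)]
broken_left [([452, -10, 127], 0.89), ([250, 380, 16], 0.88), ([299, 177, 14], 0.69)]
broken_right [([466, -100, 124], 0.69), ([486, -210, 122], 0.55)]
rack [([444, -159, 11], 0.67)]
bin []
ramekin [([683, 92, 8], 0.98)]
timer [([468, 162, 31], 0.64)]
creamer [([708, 197, 43], 0.94)]
whisk [([745, -112, 32], 0.81)]
spoon [([673, -317, 12], 0.72), ([683, 88, 7], 0.43), ([466, 162, 31], 0.35)]
salt [([469, -541, 83], 0.77)]
mug [([747, 320, 42], 0.91), ([451, -6, 127], 0.3)]
```

Run:
```python
import cv2,numpy as np
a=cv2.imread("pics/top0.png");cv2.imwrite("pics/top0b.png",cv2.resize(a,(800,600),interpolation=cv2.INTER_CUBIC))
a=cv2.imread("pics/side0.png");cv2.imwrite("pics/side0b.png",cv2.resize(a,(800,600),interpolation=cv2.INTER_CUBIC))
```

```text
(no output)
```

View pics/top0b.png

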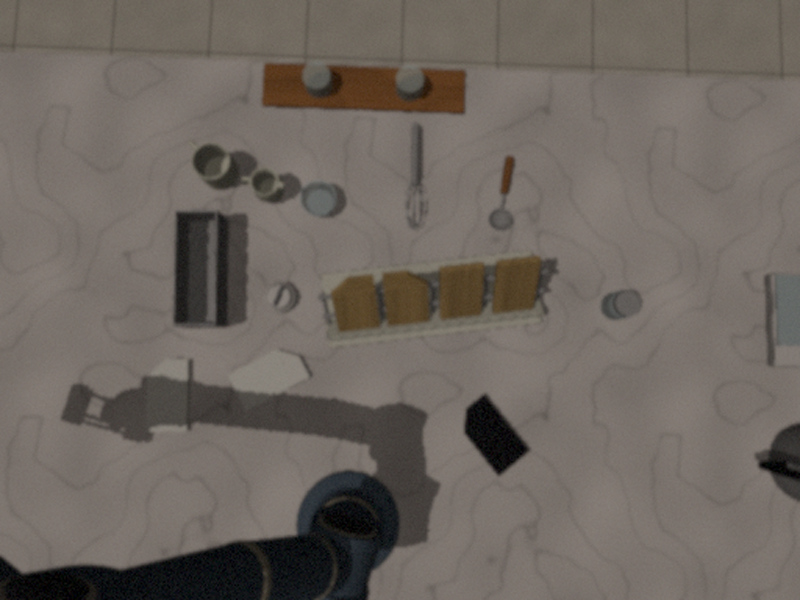

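View pics/side0b.png

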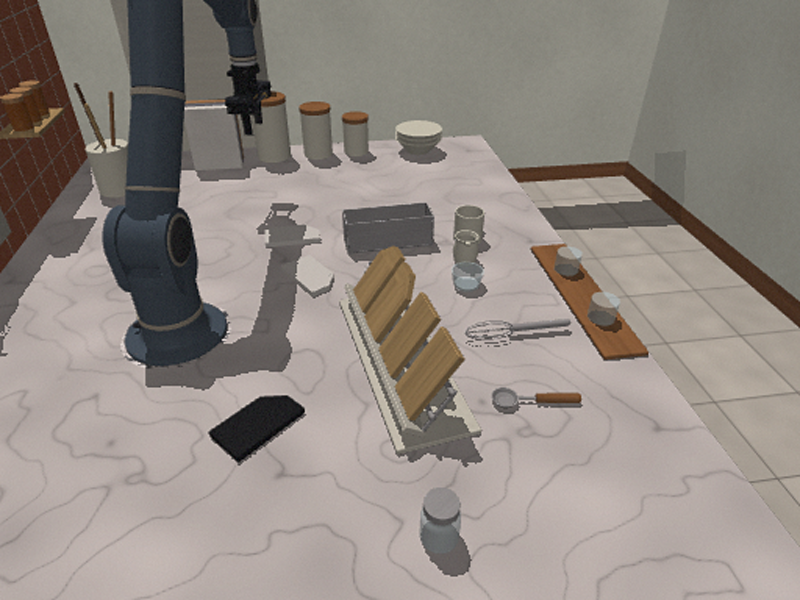

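The top view, enlarged, shows the four birch boards in the rack. The leftmost (355,303) has its upper-left (+y) corner missing, so it is broken_left. The next (407,298) has its upper-right (-y) corner missing, so it is broken_right. The two at (462,290) and (516,285) are whole. The white board (270,370) and the black one (495,435) on the counter are look-alikes. The bin rim spans about (175..220, 212..325).

Next I fit the rack and bin poses.

```bash
cat > h.py <<'E'
import numpy as np, cv2
from plant import bot
from scipy.spatial.transform import Rotation as Ro
def proj(c,P):
    i=bot.camera_info(c); f=192/np.tan(np.radians(i["vertical_fov"]/2))
    q=np.atleast_2d(P)@i["R"].T+i["t"]; return q[:,:2]/q[:,2:]*f+[i["cx"],i["cy"]]
s,co=np.sin(np.radians(35)),np.cos(np.radians(35))
def RZ(a): return Ro.from_euler("z",a).as_matrix()
def boardR(yaw): return RZ(yaw)@np.array([[co,0,s],[0,1,0],[-s,0,co]])
def boardc(x,y,yaw,k,foot=45.): # k 0..3 from +y
    return np.array([x,y,0])+RZ(yaw)@np.array([-40+75*s,162-108*k,foot+75*co])
full=[(-42.5,-75),(42.5,-75),(42.5,75),(-42.5,75)]
bl=[(-42.5,-75),(42.5,-75),(42.5,39),(6.5,75),(-42.5,75)]; br=[(-y,z) for y,z in bl]
OUT=[bl,br,full,full]
E
cat > fit.py <<'E'
from h import *
from scipy.optimize import minimize
M={}
for c in("top","side"):
    im=cv2.imread(f"pics/{c}0.png"); h=cv2.cvtColor(im,cv2.COLOR_BGR2HSV)
    m=((h[...,0]>8)&(h[...,0]<28)&(h[...,1]>75)&(h[...,2]>50)).astype(np.uint8)
    roi=np.zeros_like(m)
    if c=="top": roi[155:220,205:355]=1
    else: roi[150:280,215:305]=1
    M[c]=m*roi
def masks(p,c):
    K=8;o=np.zeros((384*2,512*2),np.uint8)
    for k in range(4):
        R=boardR(p[2]);C=boardc(p[0],p[1],p[2],k,p[3])
        allp=np.vstack([proj(c,np.array([C+R@[x,y,z] for y,z in OUT[k]])) for x in(-7,7)])
        hull=cv2.convexHull(((allp+.5)*2*16).astype(np.int32)); cv2.fillConvexPoly(o,hull,1,shift=4)
    return o
BIG={c:cv2.resize(M[c]*255,(1024,768),interpolation=cv2.INTER_LINEAR)>127 for c in M}
def cost(p): return sum(np.sum(masks(p,c).astype(bool)^BIG[c])/BIG[c].sum() for c in M)
r=min((minimize(cost,[465+dx,-160,.15+dy,45],method="Nelder-Mead",options=dict(initial_simplex=np.array([[465+dx,-160,.15+dy,45],[480+dx,-160,.15,45],[465,-145,.15,45],[465,-160,.2,45],[465,-160,.15,52]]))) for dx,dy in((0,0),(-10,.02),(10,-.02))),key=lambda r:r.fun)
print(r.x,r.fun); p=r.x
def binc(q): return [np.array([q[0],q[1],0])+RZ(q[2])@np.array([a*118,b*43,90.]) for a,b in((1,1),(1,-1),(-1,-1),(-1,1))]
print("bin guess rim px top",proj("top",binc([512,279,0])).round())
t=cv2.imread("pics/top0.png")
A=cv2.resize(t[160:225,200:355],None,fx=5,fy=5,interpolation=cv2.INTER_CUBIC)
for k in range(4):
    R=boardR(p[2]);C=boardc(p[0],p[1],p[2],k,p[3]); print(k,C.round(1))
    P=proj("top",np.array([C+R@[-7,y,z] for y,z in OUT[k]])); cv2.polylines(A,[((P-[200,160]+.5)*5).astype(int)],True,(0,255,0),1)
B=cv2.resize(t[125:220,100:225],None,fx=3,fy=3,interpolation=cv2.INTER_CUBIC)
O=np.zeros((A.shape[0]+B.shape[0],775,3),np.uint8);O[:A.shape[0]]=np.clip(A*1.5,0,255);O[A.shape[0]:,:B.shape[1]]=np.clip(B*2.,0,255)
O[A.shape[0]:,B.shape[1]:B.shape[1]+375]=cv2.resize(cv2.imread("pics/side0.png")[120:215,190:315],None,fx=3,fy=3)
cv2.imwrite("pics/fit.png",O[:600])
E
python3 fit.py
```

```text
Traceback (most recent call last):
  File "fit.py", line 20, in <module>
    r=min((minimize(cost,[465+dx,-160,.15+dy,45],method="Nelder-Mead",options=dict(initial_simplex=np.array([[465+dx,-160,.15+dy,45],[480+dx,-160,.15,45],[465,-145,.15,45],[465,-160,.2,45],[465,-160,.15,52]]))) for dx,dy in((0,0),(-10,.02),(10,-.02))),key=lambda r:r.fun)
  File "fit.py", line 20, in <genexpr>
    r=min((minimize(cost,[465+dx,-160,.15+dy,45],method="Nelder-Mead",options=dict(initial_simplex=np.array([[465+dx,-160,.15+dy,45],[480+dx,-160,.15,45],[465,-145,.15,45],[465,-160,.2,45],[465,-160,.15,52]]))) for dx,dy in((0,0),(-10,.02),(10,-.02))),key=lambda r:r.fun)
           ~~~~~~~~^^^^^^^^^^^^^^^^^^^^^^^^^^^^^^^^^^^^^^^^^^^^^^^^^^^^^^^^^^^^^^^^^^^^^^^^^^^^^^^^^^^^^^^^^^^^^^^^^^^^^^^^^^^^^^^^^^^^^^^^^^^^^^^^^^^^^^^^^^^^^^^^^^^^^^^^^^^^^^^^^^^^^^^^^^^^^^^^^^^^^^^^^^^^^^^
  File "fit.py", line 19, in cost
    def cost(p): return sum(np.sum(masks(p,c).astype(bool)^BIG[c])/BIG[c].sum() for c in M)
                        ~~~^^^^^^^^^^^^^^^^^^^^^^^^^^^^^^^^^^^^^^^^^^^^^^^^^^^^^^^^^^^^^^^^
  File "fit.py", line 19, in <genexpr>
    def cost(p): return sum(np.sum(masks(p,c).astype(bool)^BIG[c])/BIG[c].sum() for c in M)
                                   ~~~~~^^^^^
  File "fit.py", line 15, in masks
    allp=np.vstack([proj(c,np.array([C+R@[x,y,z] for y,z in OUT[k]])) for x in(-7,7)])
                    ~~~~^^^^^^^^^^^^^^^^^^^^^^^^^^^^^^^^^^^^^^^^^^^^^
  File "h.py", line 5, in proj
    i=bot.camera_info(c); f=192/np.tan(np.radians(i["vertical_fov"]/2))
ValueError: time passes only in moves, steps and waits
```

Cache the camera info.

```bash
sed -i 's/^def proj(c,P):/INFO={c:bot.camera_info(c) for c in ("top","side")}\ndef proj(c,P):/; s/i=bot.camera_info(c);/i=INFO[c];/' h.py; timeout 400 python3 fit.py
```

```text
[ 4.68508816e+02 -1.59308438e+02  1.38478504e-01  4.75978334e+01] 0.17897264414499015
bin guess rim px top [[127. 135.]
 [154. 136.]
 [150. 210.]
 [122. 209.]]
0 [449.1   1.6 109. ]
1 [ 464.  -105.4  109. ]
2 [ 479.  -212.4  109. ]
3 [ 493.9 -319.3  109. ]
```

View pics/fit.png

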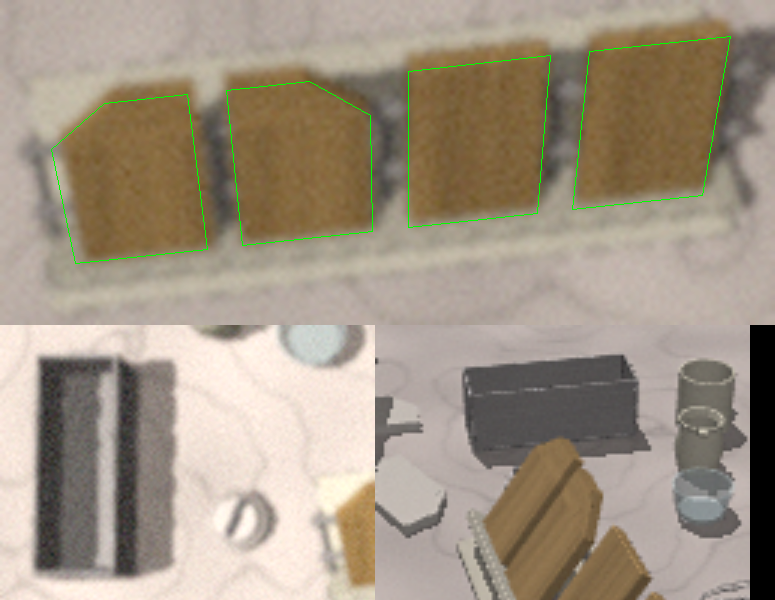

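The crop confirms it: the first (125,180) and second (300,160) birch boards have the broken corners on the +y and -y sides. The others are whole. The joint fit is off for board 0 by about 9 mm, so I refine each board separately.

```bash
cat > fit2.py <<'E'
from h import *
from scipy.optimize import minimize
t=cv2.imread("pics/top0.png"); sd=cv2.imread("pics/side0.png")
def wood(im):
    h=cv2.cvtColor(cv2.resize(im,None,fx=4,fy=4,interpolation=cv2.INTER_LINEAR),cv2.COLOR_BGR2HSV)
    return (h[...,0]>8)&(h[...,0]<28)&(h[...,1]>75)&(h[...,2]>35)
W=wood(t)
def poly(c,p,k,col=None):
    R=boardR(p[2]); C=np.array([p[0],p[1],106.4])
    P=np.vstack([proj(c,np.array([C+R@[x,y,z] for y,z in OUT[k]])) for x in(-7,7)])
    return cv2.convexHull(((P+.5)*4-.5).astype(np.float32))
res=[]
for k,(x0,y0) in enumerate([(449,-6),(464,-105),(479,-212),(494,-319)]):
    c=((proj("top",[[x0,y0,106.4]])[0]+.5)*4).astype(int); roi=np.zeros_like(W); roi[c[1]-75:c[1]+75,c[0]-68:c[0]+68]=1
    T=W&roi
    def cost(p):
        o=np.zeros(W.shape,np.uint8); cv2.fillConvexPoly(o,np.round(poly("top",p,k)*16).astype(np.int32),1,shift=4); return np.sum(o.astype(bool)^T)/T.sum()
    r=min((minimize(cost,[x0,y0,.14],method="Nelder-Mead",options=dict(initial_simplex=[[x0+d,y0,.14],[x0-d,y0+15,.14],[x0,y0-15,.1],[x0,y0,.2]])) for d in(5,-8,12)),key=lambda r:r.fun)
    print(k,r.x.round(3),round(r.fun,3)); res.append(r.x)
A=cv2.resize(t,None,fx=4,fy=4,interpolation=cv2.INTER_CUBIC); S=cv2.resize(sd,None,fx=4,fy=4,interpolation=cv2.INTER_CUBIC)
for k,p in enumerate(res):
    cv2.polylines(A,[poly("top",p,k).round().astype(int)],True,(0,255,0),1); cv2.polylines(S,[poly("side",p,k).round().astype(int)],True,(0,255,0),1)
def bn(c,q,img):
    for z in(0,90): 
        P=np.array([np.array([q[0],q[1],0])+RZ(q[2])@np.array([a*118,b*43,z]) for a,b in((1,1),(1,-1),(-1,-1),(-1,1))])
        cv2.polylines(img,[((proj(c,P)+.5)*4).astype(int)],True,(0,255,255) if z else (0,0,255),1)
q=[512,293,0.0]; bn("top",q,A); bn("side",q,S)
A=np.clip(A*1.6,0,255).astype(np.uint8)
O=np.zeros((600,800,3),np.uint8)
a=A[620:880,820:1420]; O[:260,:600]=a
b=A[520:860,400:620]; O[260:600,:220]=b
c=S[460:800,840:1220]; O[260:600,225:605]=c
cv2.imwrite("pics/fit2.png",O)
E
python3 fit2.py
```

```text
0 [ 4.48942e+02 -4.83000e+00  1.51000e-01] 0.037
1 [ 4.64317e+02 -1.04573e+02  1.73000e-01] 0.043
2 [ 4.79276e+02 -2.13706e+02  1.60000e-01] 0.052
3 [ 4.95689e+02 -3.22449e+02  1.72000e-01] 0.067
```

View pics/fit2.png

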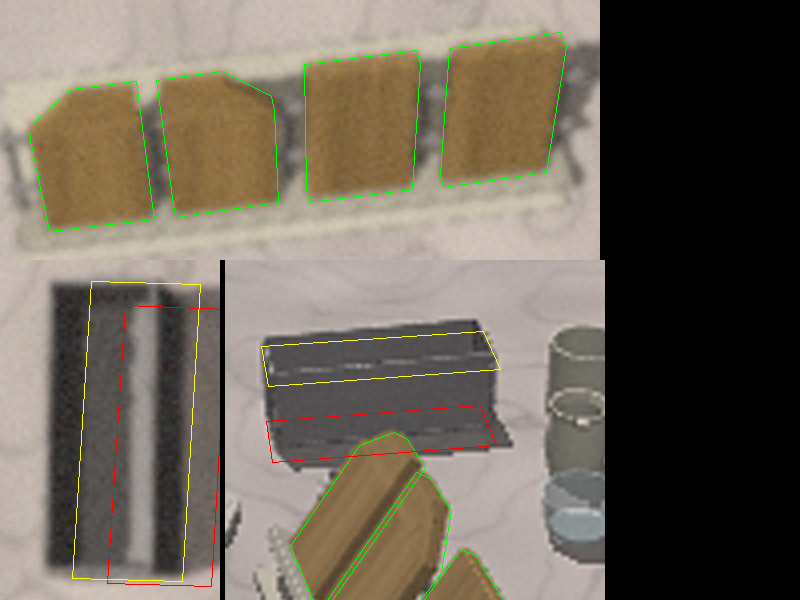

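The board outlines now match in both views. The bin guess needs shifting. Its rim corners in the crop are about (52,283), (157,284), (157,570) and (47,568) in the top view. In the side view they are about (263,337), (477,320), (497,360) and (267,375).

```bash
cat >> h.py <<'E'
RT=[(1,1),(1,-1),(-1,-1),(-1,1)]
def rim(q,z=90): return np.array([np.array([q[0],q[1],0])+RZ(q[2])@np.array([a*118,b*43,z]) for a,b in RT])
def plan(target,R=None):
    "shift to target TCP in present tool axes (row units), then turn to R (row units)"
    st=bot.sense(); q=st["tool_rot"]; Rn=Ro.from_quat(q[[1,2,3,0]])
    print("tcp",st["eef_pos"].round(1),"t",round(st["clock"],2),"grip",st["grip_force"],st["opening"])
    print("shift units, turn last:",(Rn.inv().apply(np.array(target)-st["eef_pos"])/40).round(3))
    if R is not None:
        v=(Rn.inv()*Ro.from_matrix(R)).as_rotvec(degrees=True)/8; print("turn units",v.round(3))
        print("shift units after turn:",(np.array(R).T@(np.array(target)-st["eef_pos"])/40).round(3))
def toolR(yaw): # grasp orientation: x=rack y, y=n, z=-bz
    B=boardR(yaw); return np.column_stack([B[:,1],B[:,0],-B[:,2]])
E
python3 - <<'E'
from h import *
from scipy.optimize import least_squares
T=np.array([(113,135.8),(139.3,136),(139.3,207.5),(111.75,207)])-.5
S=np.array([(273,130),(278,140),(220.5,143.75),(219.5,134.25)])-.5
for n,f in dict(both=lambda q:np.r_[(proj("top",rim(q))-T).ravel(),(proj("side",rim(q))-S).ravel()],top=lambda q:(proj("top",rim(q))-T).ravel(),side=lambda q:(proj("side",rim(q))-S).ravel()).items():
    r=least_squares(f,[512,310,0]); print(n,r.x.round(3),np.abs(r.fun).max().round(2))
    q=r.x
    if n=="both": print(r.fun.reshape(-1,2).round(1).tolist())
# grasp targets
for k,(x,y,yo) in enumerate([(449,-5,-8),(464.3,-104.6,8)]):
    B=boardR(.155); C=np.array([x,y,106.4])
    for d in (-80,41): print(k,d,"TCP",(C+B@[0,yo,75-d]).round(1))
B=boardR(.155); plan([449,-5,300],toolR(.155))
E
```

```text
both [5.14669e+02 3.19180e+02 4.60000e-02] 2.11
[[0.0, -1.0], [0.9, -1.5], [-0.2, 1.2], [-0.4, 2.1], [0.3, -0.5], [0.3, -1.3], [1.0, 0.2], [-0.5, 0.1]]
top [5.15395e+02 3.19516e+02 5.30000e-02] 1.96
side [5.12919e+02 3.16297e+02 8.00000e-03] 0.61
0 -80 TCP [538.1   0.8 233.4]
0 41 TCP [469.5  -9.9 134.3]
1 -80 TCP [550.9 -83.  233.4]
1 41 TCP [482.3 -93.7 134.3]
tcp [164.9 654.6 222.6] t 1.3 grip 0.0 87.14725914212005
shift units, turn last: [-10.917 -14.254  -1.937]
turn units [3.86  2.553 8.098]
shift units after turn: [-17.389   2.554  -4.151]
```

```bash
python3 -m jog '[[[-0.65,-0.68,-0.085,0,0,0],[-0.65,-0.68,-0.085,0,0,0],[-0.65,-0.68,-0.085,0,0,0],[-0.65,-0.68,-0.085,0,0,0],[-0.65,-0.68,-0.085,0,0,0],[-0.65,-0.68,-0.085,0,0,0],[-0.65,-0.68,-0.085,0,0,0],[-0.65,-0.68,-0.085,0,0,0],[-0.65,-0.68,-0.085,0,0,0],[-0.65,-0.68,-0.085,0,0,0],[-0.65,-0.68,-0.085,0,0,0],[-0.65,-0.68,-0.085,0,0,0],[-0.65,-0.68,-0.085,0,0,0],[-0.65,-0.68,-0.085,0,0,0],[-0.65,-0.68,-0.085,0,0,0],[-0.65,-0.68,-0.085,0,0,0],[-0.65,-0.68,-0.085,0,0,0],[-0.65,-0.68,-0.085,0,0,0],[-0.65,-0.68,-0.085,0,0,0],[-0.65,-0.68,-0.085,0,0,0]]]' 0.5 25
python3 -m jog '[[[0,0,0,0.386,0.255,0.81],[0,0,0,0.386,0.255,0.81],[0,0,0,0.386,0.255,0.81],[0,0,0,0.386,0.255,0.81],[0,0,0,0.386,0.255,0.81],[0,0,0,0.386,0.255,0.81],[0,0,0,0.386,0.255,0.81],[0,0,0,0.386,0.255,0.81],[0,0,0,0.386,0.255,0.81],[0,0,0,0.386,0.255,0.81],[0,0,0,0,0,0],[0,0,0,0,0,0]]]'
python3 - <<'E'
from h import *
print(bot.sense()["qpos"].round(2)); R=toolR(.155)
plan([538.1,.8,233.4],R); plan([469.5,-9.9,134.3],R)
E
```

```text
clock: 3.8
eef_pos: [536.8, -1.0, 290.9]
tool_rot: [0.0, 0.123, 0.992, 0.0]
wrist_force: [0.2, 0.1, -0.5]
opening: 43.4
grip_force: 0.0
clock: 5.3
eef_pos: [536.2, 0.2, 290.6]
tool_rot: [-0.195, 0.62, 0.725, -0.228]
wrist_force: [0.7, 0.3, 0.1]
opening: 43.4
grip_force: 0.0
[-0.5   0.59  0.64  1.44 -0.16  1.81  0.33]
tcp [5.362e+02 2.000e-01 2.906e+02] t 5.3 grip 0.0 43.371945851523094
shift units, turn last: [0.008 0.86  1.144]
turn units [0.007 0.004 0.012]
shift units after turn: [0.008 0.861 1.143]
tcp [5.362e+02 2.000e-01 2.906e+02] t 5.3 grip 0.0 43.371945851523094
shift units, turn last: [0.01  0.856 4.169]
turn units [0.007 0.004 0.012]
shift units after turn: [0.009 0.861 4.168]
```

```bash
python3 -m jog '[[[0,0.43,0,0,0,0],[0,0.43,0,0,0,0],[0,0,0.7,0,0,0],[0,0,0.7,0,0,0],[0,0,0.7,0,0,0],[0,0,0.65,0,0,0],[0,0,0,0,0,0]]]'
python3 - <<'E'
from h import *
plan([469.5,-9.9,134.3],toolR(.155))
O=np.zeros((600,800,3),np.uint8)
a=bot.camera("side")[110:260,190:330]; b=bot.camera("top")[120:270,180:310]
a=cv2.resize(a,None,fx=3,fy=3,interpolation=cv2.INTER_CUBIC);b=cv2.resize(b,None,fx=2.9,fy=2.9,interpolation=cv2.INTER_CUBIC)
O[:a.shape[0],:a.shape[1]]=a;O[:b.shape[0],a.shape[1]:a.shape[1]+b.shape[1]]=np.clip(b*1.8,0,255)
cv2.imwrite("pics/app.png",O[:460,:,::-1])
E
```

```text
clock: 6.18
eef_pos: [500.8, -5.0, 179.3]
tool_rot: [-0.197, 0.62, 0.724, -0.23]
wrist_force: [0.7, 0.5, 0.3]
opening: 43.3
grip_force: 0.0
tcp [500.8  -5.  179.3] t 6.17 grip 0.0 43.25920743626138
shift units, turn last: [0.000e+00 1.000e-03 1.375e+00]
turn units [-0.025 -0.001  0.001]
shift units after turn: [ 1.000e-03 -4.000e-03  1.375e+00]
```

View pics/app.png

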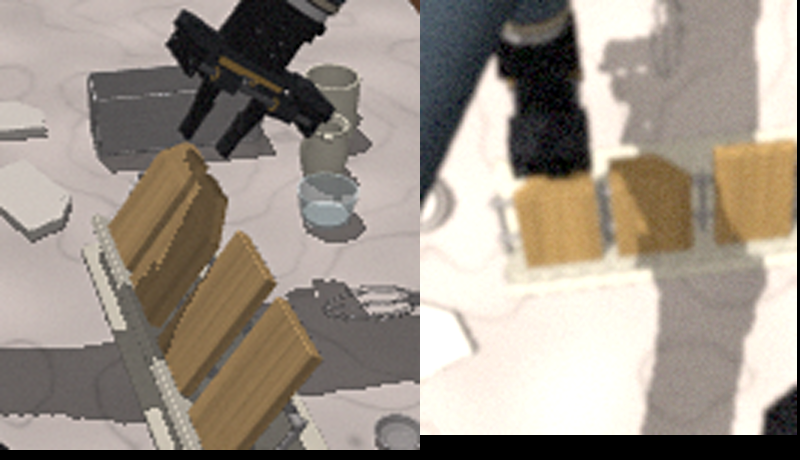

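The fingers straddle the top of broken_left: tips at (187,137) and (225,155), board top at (180,148). Descend, then close.

```bash
python3 -m jog '[[[0,0,0.35,0,0,0],[0,0,0.35,0,0,0],[0,0,0.35,0,0,0],[0,0,0.3,0,0,0],[0,0,0,0,0,0]]]'
python3 -m jog '[[[0,0,0,0,0,0],[0,0,0,0,0,0],[0,0,0,0,0,0],[0,0,0,0,0,0],[0,0,0,0,0,0],[0,0,0,0,0,0]]]' 0 25
```

```text
clock: 6.9
eef_pos: [470.1, -10.2, 135.8]
tool_rot: [-0.196, 0.62, 0.724, -0.229]
wrist_force: [0.6, -0.5, -0.5]
opening: 43.7
grip_force: 0.0
clock: 7.65
eef_pos: [469.1, -10.6, 138.3]
tool_rot: [-0.198, 0.62, 0.723, -0.23]
wrist_force: [-3.5, 0.5, 9.2]
opening: 13.7
grip_force: 25.0
```

```bash
python3 -m jog '[[[0,-0.06,-0.15,0,0,0],[0,0,-0.35,0,0,0],[0,0,-0.4,0,0,0],[0,0,-0.5,0,0,0],[0,0,-0.5,0,0,0],[0,0,-0.5,0,0,0],[0,-0.35,-0.5,0,0,0],[0,-0.35,-0.5,0,0,0],[0,-0.35,-0.5,0,0,0],[0,-0.35,-0.5,0,0,0],[0,-0.35,-0.5,0,0,0],[0,-0.35,-0.5,0,0,0],[0,0,0,0,0,0]]]' 0 35
python3 - <<'E'
from h import *
st=bot.sense(); print(st["qpos"].round(2))
for sg in (1,-1):
    yb=RZ(.04)@np.array([0,sg,0.]); R=np.column_stack([np.cross(yb,[0,0,-1]),yb,[0,0,-1]])
    plan([514,318,300],R)
E
```

```text
clock: 9.28
eef_pos: [525.3, -2.2, 364.9]
tool_rot: [-0.193, 0.621, 0.725, -0.226]
wrist_force: [-0.3, 0.1, -1.0]
opening: 14.1
grip_force: 35.0
[-0.51  0.52  0.66  1.37 -0.13  1.93  0.32]
tcp [525.3  -2.2 364.9] t 9.28 grip 34.99769488815218 14.1257563068405
shift units, turn last: [7.954 1.706 0.781]
turn units [ -3.532  -3.133 -10.084]
shift units after turn: [-0.039  8.01   1.622]
tcp [525.3  -2.2 364.9] t 9.28 grip 34.99769488815218 14.1257563068405
shift units, turn last: [7.954 1.706 0.781]
turn units [-3.231  3.641 11.667]
shift units after turn: [ 0.039 -8.01   1.622]
```

```bash
python3 -m jog '[[[0,0,0,-0.294,-0.261,-0.84],[0,0,0,-0.294,-0.261,-0.84],[0,0,0,-0.294,-0.261,-0.84],[0,0,0,-0.294,-0.261,-0.84],[0,0,0,-0.294,-0.261,-0.84],[0,0,0,-0.294,-0.261,-0.84],[0,0,0,-0.294,-0.261,-0.84],[0,0,0,-0.294,-0.261,-0.84],[0,0,0,-0.294,-0.261,-0.84],[0,0,0,-0.294,-0.261,-0.84],[0,0,0,-0.294,-0.261,-0.84],[0,0,0,-0.294,-0.261,-0.84],[0,0,0,0,0,0]]]'
python3 - <<'E'
from h import *
st=bot.sense(); print(st["qpos"].round(2))
yb=RZ(.04)@np.array([0,1,0.]); R=np.column_stack([np.cross(yb,[0,0,-1]),yb,[0,0,-1]])
P=np.array([514,318,0])+RZ(.04)@np.array([63,15,250]); print(P); plan(P,R)
E
```

```text
clock: 10.9
eef_pos: [523.1, -2.9, 362.7]
tool_rot: [-0.004, -0.018, 1.0, -0.0]
wrist_force: [1.1, -0.1, -1.0]
opening: 13.6
grip_force: 35.0
[-0.43  0.12  0.4   1.7  -0.05  1.34  1.59]
[576.34976671 335.50732965 250.        ]
tcp [523.1  -2.9 362.7] t 10.9 grip 34.99708988238126 13.61205762873113
shift units, turn last: [-1.655  8.409  2.801]
turn units [-0.003 -0.055 -0.03 ]
shift units after turn: [-1.669  8.4    2.817]
```

```bash
python3 -m jog '[[[-0.167,0.84,0.1,0,0,0],[-0.167,0.84,0.1,0,0,0],[-0.167,0.84,0.1,0,0,0],[-0.167,0.84,0.1,0,0,0],[-0.167,0.84,0.1,0,0,0],[-0.167,0.84,0.1,0,0,0],[-0.167,0.84,0.1,0,0,0],[-0.167,0.84,0.1,0,0,0],[-0.167,0.84,0.1,0,0,0],[-0.167,0.84,0.1,0,0,0],[0,0,0.6,0,-0.055,-0.03],[0,0,0.6,0,0,0],[0,0,0.6,0,0,0],[0,0,0,0,0,0],[0,0,0,0,0,0]]]'
python3 - <<'E'
from h import *
P=np.array([514,318,0])+RZ(.04)@np.array([63,15,115]); plan(P)
a=bot.camera("side"); b=bot.camera("top")
# overlay predicted board bottom & bin rim
st=bot.sense(); R=Ro.from_quat(st["tool_rot"][[1,2,3,0]]).as_matrix()
bc=lambda tx,tz: st["eef_pos"]+R@[tx,0,tz]
Q=np.array([bc(-34.5,109),bc(50.5,109)])
for im,c in((a,"side"),(b,"top")):
    pass
f=lambda im,c,r,s: cv2.resize(im[r[0]:r[1],r[2]:r[3]],None,fx=s,fy=s,interpolation=cv2.INTER_CUBIC)
A=f(a,"side",(80,200,190,320),3).copy(); B=np.clip(f(b,"top",(110,230,80,200),3)*1.8,0,255).astype(np.uint8)
for X,c,o in((A,"side",(190,80)),(B,"top",(80,110))):
    for pts,col in((Q,(255,0,0)),(rim([514,318,.04]),(255,255,0))):
        cv2.polylines(X,[((proj(c,pts)-o+.5)*3).astype(int)],len(pts)>2,col,1)
cv2.imwrite("pics/bin1.png",np.hstack([A,B])[:,:,::-1])
E
```

```text
clock: 12.78
eef_pos: [577.2, 337.0, 250.9]
tool_rot: [0.001, -0.021, 1.0, -0.0]
wrist_force: [0.6, -0.0, -1.0]
opening: 13.3
grip_force: 35.0
tcp [577.2 337.  250.9] t 12.78 grip 34.99787983484566 13.318529649521293
shift units, turn last: [ 0.028 -0.036  3.396]
```

View pics/bin1.png

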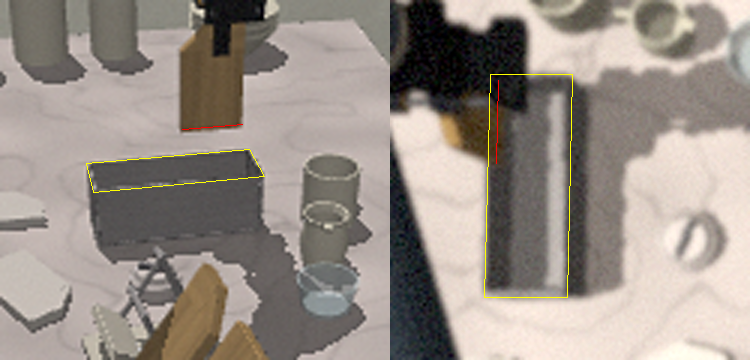

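The board hangs vertically above the far half of the bin, and the predicted bottom edge and rim overlays match the picture. Lower it.

```bash
python3 -m jog '[[[0.03,-0.1,0.5,0,0,0],[0,0,0.6,0,0,0],[0,0,0.6,0,0,0],[0,0,0.6,0,0,0],[0,0,0.5,0,0,0],[0,0,0.35,0,0,0],[0,0,0.1,0,0,0],[0,0,0,0,0,0]]]'
python3 -m jog '[[[0,0,0.1,0,0,0],[0,0,0.1,0,0,0],[0,0,0,0,0,0]]]'
```

```text
clock: 13.88
eef_pos: [576.1, 332.4, 120.7]
tool_rot: [0.001, -0.022, 1.0, 0.0]
wrist_force: [0.4, 0.2, -0.2]
opening: 13.8
grip_force: 35.0
clock: 14.25
eef_pos: [576.2, 332.6, 113.3]
tool_rot: [0.001, -0.022, 1.0, 0.0]
wrist_force: [0.0, -0.7, 3.8]
opening: 14.0
grip_force: 35.0
```

```bash
python3 -m jog '[[[0,0,0,0,0,0],[0,0,0,0,0,0],[0,0,0,0,0,0],[0,0,0,0,0,0]]]' 0.5
python3 -m jog '[[[0,0,-0.3,0,0,0],[0,0,-0.5,0,0,0],[0,0,-0.7,0,0,0],[0,0,-0.8,0,0,0],[0,0,-0.8,0,0,0],[0,0,-0.8,0,0,0],[0,0,-0.8,0,0,0],[0,0,0,0,0,0]]]'
python3 - <<'E'
from h import *
C=np.array([464.3,-104.6,106.4]);B=boardR(.155)
P=C+B@[0,8,75+35]; print(P); plan(P,toolR(.155)); plan(P+[20,0,70],toolR(.155))
a=bot.camera("side"); b=bot.camera("top")
f=lambda im,r,s: cv2.resize(im[r[0]:r[1],r[2]:r[3]],None,fx=s,fy=s,interpolation=cv2.INTER_CUBIC)
A=f(a,(80,220,190,320),3); B=np.clip(f(b,(110,250,80,215),3)*1.8,0,255).astype(np.uint8)
cv2.imwrite("pics/bin2.png",np.hstack([A,B])[:,:,::-1])
print(bot.look_for("side","broken_right")[:2])
E
```

```text
clock: 14.75
eef_pos: [575.8, 332.3, 112.2]
tool_rot: [0.0, -0.022, 1.0, -0.0]
wrist_force: [0.8, 0.9, 1.0]
opening: 41.3
grip_force: 0.0
clock: 15.75
eef_pos: [577.3, 332.9, 305.4]
tool_rot: [0.004, -0.021, 1.0, 0.002]
wrist_force: [-0.3, 0.0, -0.9]
opening: 43.4
grip_force: 0.0
[525.40197382 -86.95554116 196.50672487]
tcp [577.3 332.9 305.4] t 15.75 grip 0.0 43.35745197734046
shift units, turn last: [  1.768 -10.442   2.667]
turn units [ 3.624  3.208 10.094]
shift units after turn: [-10.17   -0.817   3.895]
tcp [577.3 332.9 305.4] t 15.75 grip 0.0 43.35745197734046
shift units, turn last: [  1.256 -10.456   0.921]
turn units [ 3.624  3.208 10.094]
shift units after turn: [-10.247  -1.416   2.178]
[{'point': [463.2, -113.0, 116.0], 'p': 0.73}]
```

View pics/bin2.png

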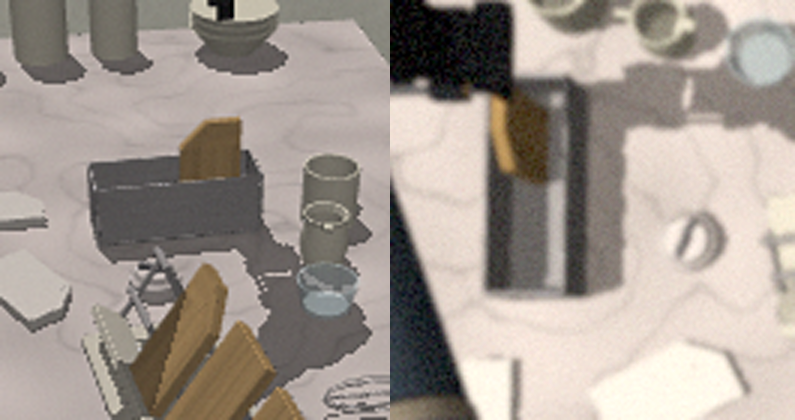

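broken_left stands in the far half of the bin (top around (210,125) in the side crop). Now broken_right.

```bash
python3 -m jog '[[[0.114,-0.95,0.084,0,0,0],[0.114,-0.95,0.084,0,0,0],[0.114,-0.95,0.084,0,0,0],[0.114,-0.95,0.084,0,0,0],[0.114,-0.95,0.084,0,0,0],[0.114,-0.95,0.084,0,0,0],[0.114,-0.95,0.084,0,0,0],[0.114,-0.95,0.084,0,0,0],[0.114,-0.95,0.084,0,0,0],[0.114,-0.95,0.084,0,0,0],[0.114,-0.95,0.084,0,0,0],[0,0,0,0,0,0]]]'
python3 -m jog '[[[0,0,0,0.302,0.267,0.841],[0,0,0,0.302,0.267,0.841],[0,0,0,0.302,0.267,0.841],[0,0,0,0.302,0.267,0.841],[0,0,0,0.302,0.267,0.841],[0,0,0,0.302,0.267,0.841],[0,0,0,0.302,0.267,0.841],[0,0,0,0.302,0.267,0.841],[0,0,0,0.302,0.267,0.841],[0,0,0,0.302,0.267,0.841],[0,0,0,0.302,0.267,0.841],[0,0,0,0.302,0.267,0.841],[0,0,0,0,0,0],[0,0,0,0,0,0]]]'
python3 - <<'E'
from h import *
C=np.array([464.3,-104.6,106.4]);B=boardR(.155);print(bot.sense()["qpos"].round(2))
for d in (-15,41):
    P=C+B@[-3,8,75-d]; print(P.round(1)); plan(P,toolR(.155))
E
```

```text
clock: 17.4
eef_pos: [542.1, -91.3, 262.4]
tool_rot: [-0.001, -0.018, 1.0, -0.001]
wrist_force: [0.3, 0.8, -0.6]
opening: 43.4
grip_force: 0.0
clock: 19.15
eef_pos: [543.6, -86.7, 263.1]
tool_rot: [-0.197, 0.619, 0.724, -0.232]
wrist_force: [0.4, 0.9, -0.4]
opening: 43.5
grip_force: 0.0
[-0.41  0.65  0.72  1.45 -0.14  1.75  0.49]
[511.6 -89.1 181.8]
tcp [543.6 -86.7 263.1] t 19.15 grip 0.0 43.53061926461805
shift units, turn last: [0.072 0.528 2.118]
turn units [-0.053  0.027  0.008]
shift units after turn: [0.065 0.512 2.122]
[479.9 -94.1 136. ]
tcp [543.6 -86.7 263.1] t 19.15 grip 0.0 43.53061926461805
shift units, turn last: [0.077 0.538 3.518]
turn units [-0.053  0.027  0.008]
shift units after turn: [0.065 0.512 3.522]
```

```bash
python3 -m jog '[[[0.07,0.52,0,-0.05,0.03,0],[0,0,0.7,0,0,0],[0,0,0.7,0,0,0],[0,0,0.6,0,0,0],[0,0,0,0,0,0],[0,0,0.3,0,0,0],[0,0,0.2,0,0,0]]]'
python3 -m jog '[[[0,0,0.35,0,0,0],[0,0,0.35,0,0,0],[0,0,0.25,0,0,0],[0,0,0,0,0,0]]]'
python3 -m jog '[[[0,0,0,0,0,0],[0,0,0,0,0,0],[0,0,0,0,0,0],[0,0,0,0,0,0],[0,0,0,0,0,0]]]' 0 25
```

```text
clock: 20.02
eef_pos: [503.6, -90.8, 169.3]
tool_rot: [-0.195, 0.621, 0.724, -0.228]
wrist_force: [-0.3, 0.5, 0.3]
opening: 43.6
grip_force: 0.0
clock: 20.52
eef_pos: [481.0, -94.2, 137.9]
tool_rot: [-0.196, 0.621, 0.724, -0.229]
wrist_force: [1.0, -0.3, 0.6]
opening: 43.8
grip_force: 0.0
clock: 21.15
eef_pos: [481.6, -94.3, 138.8]
tool_rot: [-0.196, 0.621, 0.724, -0.229]
wrist_force: [0.1, 0.2, 2.3]
opening: 13.7
grip_force: 25.0
```

```bash
python3 -m jog '[[[0,0,-0.15,0,0,0],[0,0,-0.35,0,0,0],[0,0,-0.4,0,0,0],[0,0,-0.5,0,0,0],[0,0,-0.5,0,0,0],[0,0,-0.5,0,0,0],[0,-0.35,-0.5,0,0,0],[0,-0.35,-0.5,0,0,0],[0,-0.35,-0.5,0,0,0],[0,-0.35,-0.5,0,0,0],[0,-0.35,-0.5,0,0,0],[0,-0.35,-0.5,0,0,0],[0,0,0,0,0,0]]]' 0 35
python3 - <<'E'
from h import *
yb=RZ(.04)@np.array([0,1,0.]); R=np.column_stack([np.cross(yb,[0,0,-1]),yb,[0,0,-1]])
P=np.array([514,318,0])+RZ(.04)@np.array([-55-8,12,250]); print(P); plan(P,R)
E
```

```text
clock: 22.78
eef_pos: [537.6, -86.2, 365.5]
tool_rot: [-0.193, 0.621, 0.725, -0.227]
wrist_force: [0.3, -1.1, -1.9]
opening: 13.6
grip_force: 35.0
[450.57052127 327.47107323 250.        ]
tcp [537.6 -86.2 365.5] t 22.77 grip 34.993956531398 13.648477343325316
shift units, turn last: [10.557  1.167  2.682]
turn units [ -3.539  -3.14  -10.094]
shift units after turn: [ 1.761 10.419  2.888]
```

```bash
python3 -m jog '[[[0,0,0,-0.295,-0.262,-0.841],[0,0,0,-0.295,-0.262,-0.841],[0,0,0,-0.295,-0.262,-0.841],[0,0,0,-0.295,-0.262,-0.841],[0,0,0,-0.295,-0.262,-0.841],[0,0,0,-0.295,-0.262,-0.841],[0,0,0,-0.295,-0.262,-0.841],[0,0,0,-0.295,-0.262,-0.841],[0,0,0,-0.295,-0.262,-0.841],[0,0,0,-0.295,-0.262,-0.841],[0,0,0,-0.295,-0.262,-0.841],[0,0,0,-0.295,-0.262,-0.841],[0,0,0,0,0,0]]]'
python3 -m jog '[[[0.16,0.947,0.1,0,0,0],[0.16,0.947,0.1,0,0,0],[0.16,0.947,0.1,0,0,0],[0.16,0.947,0.1,0,0,0],[0.16,0.947,0.1,0,0,0],[0.16,0.947,0.1,0,0,0],[0.16,0.947,0.1,0,0,0],[0.16,0.947,0.1,0,0,0],[0.16,0.947,0.1,0,0,0],[0.16,0.947,0.1,0,0,0],[0.16,0.947,0.1,0,0,0],[0,0,0.6,0,0,0],[0,0,0.6,0,0,0],[0,0,0.5,0,0,0],[0,0,0,0,0,0]]]'
python3 - <<'E'
from h import *
yb=RZ(.04)@np.array([0,1,0.]); R=np.column_stack([np.cross(yb,[0,0,-1]),yb,[0,0,-1]])
P=np.array([514,318,0])+RZ(.04)@np.array([-63,12,113]); plan(P,R)
a=bot.camera("side"); b=bot.camera("top")
f=lambda im,r,s: cv2.resize(im[r[0]:r[1],r[2]:r[3]],None,fx=s,fy=s,interpolation=cv2.INTER_CUBIC)
A=f(a,(70,220,170,320),2.6); B=np.clip(f(b,(100,250,80,230),2.6)*1.8,0,255).astype(np.uint8)
cv2.imwrite("pics/bin3.png",np.hstack([A,B])[:,:,::-1])
E
```

```text
clock: 24.4
eef_pos: [535.4, -86.8, 363.2]
tool_rot: [-0.003, -0.018, 1.0, 0.0]
wrist_force: [1.9, -0.8, -2.2]
opening: 13.9
grip_force: 35.0
clock: 26.28
eef_pos: [447.7, 327.7, 249.9]
tool_rot: [-0.005, -0.019, 1.0, -0.002]
wrist_force: [0.8, -0.1, -1.6]
opening: 13.8
grip_force: 35.0
tcp [447.7 327.7 249.9] t 26.27 grip 34.99420082196593 13.838449395839671
shift units, turn last: [-1.030e-01  2.000e-03  3.422e+00]
turn units [-0.022 -0.068 -0.01 ]
shift units after turn: [-0.07  -0.008  3.423]
```

View pics/bin3.png

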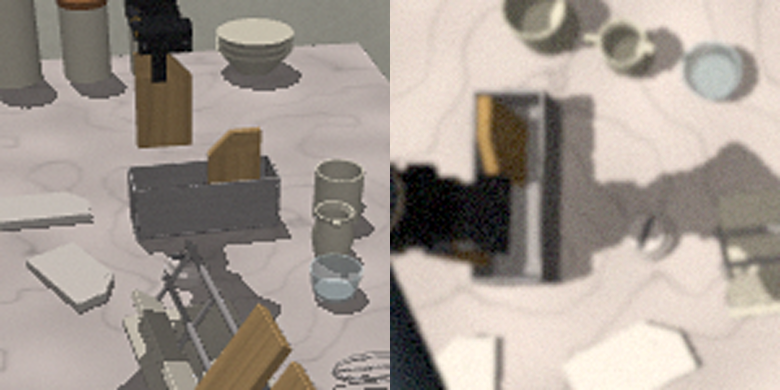

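The board hangs at (163,105) in the side crop, over the near half of the bin and clear of broken_left at (235,155). Lower it and release.

```bash
python3 -m jog '[[[-0.08,0,0.4,0,-0.068,0],[0,0,0.6,0,0,0],[0,0,0.6,0,0,0],[0,0,0.6,0,0,0],[0,0,0.5,0,0,0],[0,0,0.4,0,0,0],[0,0,0.1,0,0,0],[0,0,0.1,0,0,0],[0,0,0.05,0,0,0],[0,0,0,0,0,0]]]'
```

```text
clock: 27.62
eef_pos: [452.6, 328.2, 118.4]
tool_rot: [0.002, -0.02, 1.0, 0.0]
wrist_force: [0.9, 0.2, -1.8]
opening: 13.8
grip_force: 35.0
```

```bash
python3 -m jog '[[[0,0,0.1,0,0,0],[0,0,0.06,0,0,0],[0,0,0,0,0,0]]]'
python3 -m jog '[[[0,0,0,0,0,0],[0,0,0,0,0,0],[0,0,0,0,0,0],[0,0,0,0,0,0]]]' 0.5
python3 -m jog '[[[0,0,-0.3,0,0,0],[0,0,-0.5,0,0,0],[0,0,-0.7,0,0,0],[0,0,-0.8,0,0,0],[0,0,-0.8,0,0,0],[0,0,-0.8,0,0,0],[0,0,0,0,0,0],[0,0,0,0,0,0],[0,0,0,0,0,0],[0,0,0,0,0,0]]]'
python3 - <<'E'
from h import *
a=bot.camera("side"); b=bot.camera("top")
f=lambda im,r,s: cv2.resize(im[r[0]:r[1],r[2]:r[3]],None,fx=s,fy=s,interpolation=cv2.INTER_CUBIC)
A=f(a,(90,290,170,320),2.6); B=np.clip(f(b,(70,270,80,230),2.6)*1.8,0,255).astype(np.uint8)
cv2.imwrite("pics/bin4.png",np.hstack([A,B])[:,:,::-1])
E
```

```text
clock: 28.0
eef_pos: [452.8, 328.4, 113.6]
tool_rot: [0.002, -0.02, 1.0, 0.001]
wrist_force: [-2.8, -2.7, 10.7]
opening: 13.7
grip_force: 35.0
clock: 28.5
eef_pos: [452.5, 328.0, 111.5]
tool_rot: [0.002, -0.02, 1.0, 0.0]
wrist_force: [0.4, -0.3, -0.0]
opening: 41.1
grip_force: 0.0
clock: 29.75
eef_pos: [451.6, 327.7, 266.8]
tool_rot: [0.001, -0.02, 1.0, -0.0]
wrist_force: [-0.4, -0.1, 0.0]
opening: 43.2
grip_force: 0.0
```

View pics/bin4.png

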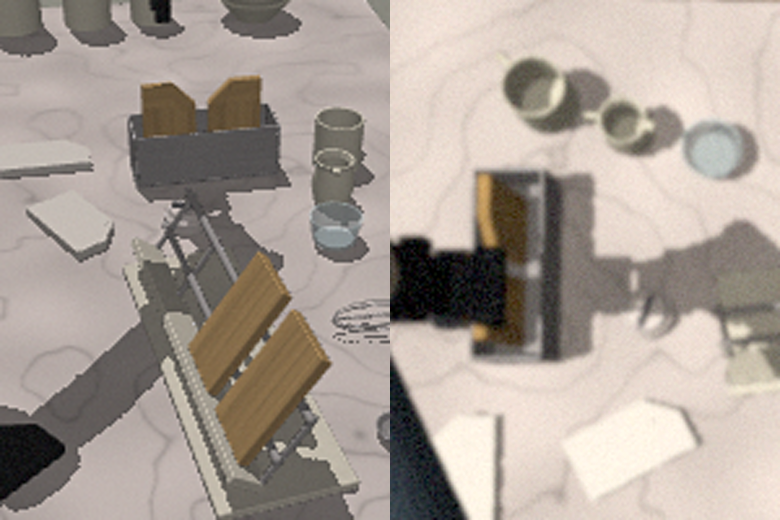

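Both broken boards stand in the bin at (167,108) and (235,105). The whole boards are still in the rack, and the gripper is clear.

```bash
python3 -c "
from plant import bot
print(bot.hand_in())"
```

```text
the job is handed in; nothing more can be done
None
```

Job handed in at about 30 s of the 72 s allowed: both broken boards stand released in the reject bin, the two whole boards are still in the rack, and no bystander looked moved in the last pictures, though no verdict came back from the hand-in.

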